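Open the push-and-turn solvent bottle at the battery bench

ROBOT

A 7-joint arm with a two-finger parallel gripper is mounted at the origin on the work surface. World frame = base frame: x ahead of the robot, y to its left, z up, the work surface at z = 0. Lengths are in m, angles in rad, forces in N, time in s.
With the tool pointing down it reaches from about 0.425 to 0.925 m from the base axis. Payload 6.8 kg.
Tool frame: the origin (TCP) lies between the finger pads; the fingertips stand 11 mm ahead of it and the grasp point (between the pads) lies 8 mm behind it; z points along the fingers, y is the line along which they close (so a half turn about z gives the same grasp; the last joint's range is limited). The gripper opens to 85 mm and grips with 20 to 120 N. Pads are 22 mm wide; open, the fingers measure 114 mm over their backs; the gripper's body (76 mm by 85 mm) begins 54 mm behind the grasp point. The pads swing forward as they close: fully open they stand 13 mm farther back than shut.
Start: joints at [-1.453, 0.477, 0.022, 1.555, -0.011, 1.109, -0.083], TCP at [0.151, 0.658, 0.242] pointing down, gripper open.
Joint ranges: [-2.96, 2.96], [-0.34, 2.1], [-1.41, 1.46], [0.24, 2.44], [-1.37, 4.51], [0.17, 1.92], [-2.96, 2.96]. Speed limits (rad/s): [2.39, 2.39, 3.14, 3.14, 3.14, 3.14, 3.14].

INTERFACE

Orientations are given as a rotation vector (axis times angle).
In Python, from bench import r gives the robot as it stands.
- The arm moves only by the tool send_rows, never from a script. Its argument "deltas" is a list of rows, each an object of numbers: "dx", "dy", "dz": the shift along the world's x, y, z in mm; "rx", "ry", "rz": the turn, a rotation vector about the world's x, y, z in degrees. A call has 1 to 5 rows; each row is the pose to reach, as a shift and turn from the pose commanded when the call began; what a row does not reach only later rows make up. A row lasts 1/12 s, in which the tool goes at most 41.7 mm and 7.16 degrees, less where a joint would pass 70% of its speed; a pose out of reach is approached as far as the arm can. A call with a gripper value outside its range is refused whole. "jaw" is the finger opening in mm, from 0 to 85.4, set as the call begins (left out, the last holds). The fingers move at their own pace and stop on an object; "newtons" is the grip in N (left out, the last holds). Time passes only in rows, so rows that repeat a pose let the fingers close. It gives the time, the measured TCP pose, the force, the opening and the grip force at its end, in the units of the state.
- r.get_obs(): the state, without advancing time (a new reading comes with each control period).
- r.grab_frame(name): name is "side" or "top" or "wrist"; returns a dict with "frame" (400x640x3 uint8, blue, green, red), "z_map" (400x640 float32, m along the optical axis (not along the pixel's ray), 0 where there is no reading), "vertical_fov" (degrees; the focal length in pixels is half the picture's height over the tangent of half this angle, whatever the lens; pixels are square), "cx", "cy" (the principal point, pixels), "xyz" and "orientation" of the camera in the world. Camera axes: x right, y down, z forward; pixel columns grow to the right and rows downward; lengths in m; the calibration is good to about 2 mm. A picture is of the moment at which its call begins.
- r.hand_in(): hands the job in; it is judged then, once.
The state is a dict: "clock": time; "joints": joint angles; "qvel": joint speeds; "tau": joint torques, N m; "tcp_pos": TCP position; "orientation": TCP orientation; "contact_force": force on the tool from outside, world axes, zero at the start; "moment": the same for the moment, N m; "grip_width": finger opening in m; "gripper_force": force on a finger pad.
Only numpy, scipy, OpenCV 4.12 (cv2) and the standard library are available. Lean on these libraries where they do the work, as an engineer would, in place of code of your own. Each camera call takes 0.05 s, during which the arm holds its last target. There are 200 camera calls.

TASK

The squat solvent bottle on the battery bench stands under its aluminium guard: take the guard off by its fin, hang it astride the bar of the rail and let go of it. Then grip the bottle's safety cap, press it down and, keeping it pressed, twist it counter-clockwise until it is free, and lift it straight up at least 5 cm. Finish while still holding the cap upright above the bottle, and leave the cells, tape, scissors, tube and slim bottle where they are.

Things in the scene. Friction and masses are not known exactly. Their poses are not given: they have to be found in the camera images.
- bottle: the squat off-white solvent bottle, 66 mm in diameter, fixed to the bench in a 78 mm steel foot ring (it cannot move or turn). Origin on the bench at the bottle's axis, z up. The shoulder (22 to 33 mm from the axis) slopes down from 60 mm to 48 mm height. The cap's lower rim sits at 70 mm and its top at 104 mm.
- cap_mid (a point): centre (half-way up) of the round white ribbed safety cap of that bottle: 48 mm in diameter, 34 mm tall, 35 g, z up along its axis. While shut its axes agree with the bottle's and the point is 87 mm above the bench. Only the upper 12 mm of its side is a full cylinder: grip there, about 8 mm above this point.
- spring (a joint): how far the cap's spring is pressed down (m): 0 at rest, hard stop at 0.007. 6 N starts it, 10 N presses it fully. Pressed less than 4 mm, the shut cap can neither turn nor come off. Held 4 to 7 mm down it turns counter-clockwise seen from above; from 58 degrees of turn to the end stop at 86 degrees (72 is the middle) it is free and lifts straight off.
- guard_grip (a point): the black upright grip fin (12 mm thick along x, 36 mm long along y, 40 mm tall) on top of the guard; the point is the middle of the fin, 14 mm below its top, 26 mm above the strip it stands on and 143 mm above the guard's feet; z up. The guard stands loose on the bench over the bottle.
- guard_under (a point): centre of the underside of the guard's top strip, 113 mm above its feet and 30 mm below guard_grip; same axes. The flat there is about 56 mm long along y; this is what rests on the bar.
- rail_mid (a point): middle of the horizontal round steel bar of the hanging rail, on the bar's axis, 133 mm above the bench; bar 14 mm in diameter, running along this frame's y, 200 mm between two posts that are no higher than the bar; fixed to the bench.
- cell_a: bystander to leave alone: cylindrical battery cell standing on end, 18 mm in diameter, 64 mm tall, green paper ring on top; origin at the centre of its underside.
- cell_b: bystander to leave alone: second such cell; origin at the centre of its underside.
- cell_c: bystander to leave alone: third such cell; origin at the centre of its underside.
- tape: bystander to leave alone: roll of black tape lying flat, 84 mm across, 19 mm high; origin at the centre of its underside.
- plain_bottle: bystander to leave alone: slim bottle with an ordinary cap, 42 mm in diameter, 90 mm tall, free-standing, not the one to open; origin at the centre of its underside.
- scissors: bystander to leave alone: scissors lying flat, about 190 mm long; origin at the pivot, blades along +x, two finger loops along -x.
- tube: bystander to leave alone: white paper tube standing on end, 72 mm across, 80 mm tall; origin at the centre of its underside.
- guard: the aluminium guard, an upside-down U of 4 mm strip, 140 g: 40 mm wide along x, 100 mm over its two legs at +y and -y (92 mm between them inside), corners cut at 45 degrees. Origin midway between its feet, 143 mm below guard_grip, same axes.
- cap: the safety cap as a whole; its origin is at the centre of its lower rim, 17 mm below cap_mid, same axes.
Not all that is in view belongs to the job. Of the things shaped like the cap, the white one is meant. What is shaped like the bottle but red is not meant.

How it is judged:
On the way, in this order (a step that is already met when the one before it is completed fails the run):
1. the guard hangs astride the rail's bar, let go (z of guard_under in the frame of rail_mid between 0.002 and 0.014 m and y of guard_under in the frame of rail_mid between -0.085 and 0.085 m and x of guard_under in the frame of rail_mid between -0.03 and 0.03 m and angle between guard_under's own z axis and vertical below 0.4 rad and contact force between the fingers and guard below 0.1 N and contact force between guard and rail above 0.3 N and linear speed of guard below 0.05 m/s), for 0.2 s.
2. the shut cap is pressed down against its spring (z of cap_mid in the frame of bottle below 0.0835 m and angle between the x axis of cap_mid and the x axis of bottle, either way round below 0.5 rad), for 0.05 s.
3. the cap is twisted to where it is free, still on the bottle (angle between the x axis of cap_mid and the x axis of bottle, either way round above 0.9 rad and z of cap_mid in the frame of bottle below 0.092 m), for 0.05 s.
At the end, for the whole second after the job is handed in: The gripper holds the cap still, upright within 0.3 rad, raised 49 mm or more, within 40 mm of the bottle's axis, clear of bottle and guard. The guard hangs free on the bar: underside 2 to 14 mm above the bar axis, within 30 mm across and 85 mm along of its middle, tilt under 0.4 rad (z of cap_mid in the frame of bottle above 0.136 m and horizontal distance between cap_mid and bottle below 0.04 m and angle between cap_mid's own z axis and vertical below 0.3 rad and contact force between the fingers and cap above 1 N and contact force between each of cap, the arm and bottle below 0.2 N and contact force between each of cap, the arm and guard below 0.2 N and contact force between the arm and rail below 0.2 N and linear speed of cap below 0.03 m/s and z of guard_under in the frame of rail_mid between 0.002 and 0.014 m and y of guard_under in the frame of rail_mid between -0.085 and 0.085 m and x of guard_under in the frame of rail_mid between -0.03 and 0.03 m and angle between guard_under's own z axis and vertical below 0.4 rad and contact force between the fingers and guard below 0.1 N and linear speed of guard below 0.05 m/s); the arm keeps its last pose, push and grip.
It fails at once if a bystander is pushed over 25 mm or knocked over (distance of any of cell_a, cell_b, cell_c, tape, plain_bottle, scissors, tube from where it was at the start of the episode above 0.025 m or angle between any of cell_a, cell_b, cell_c, tape, plain_bottle, scissors, tube's own z axis and vertical above 0.5 rad).
It also fails if it takes over 61 s, if anything falls off the work surface, if the arm or the gripper's body presses on something with over 40 N, if the wrist force passes 120 N, or if a joint passes its speed limit or range.

## Working session

There is one attempt and no reset: what is moved stays moved. The work goes in short steps, Python scripts to look and compute and a tool call to move; the robot and the scene stay as the last step left them, time stands still between calls to the robot, and variables do not carry over. Pictures are saved under pics/ and viewed, at most 10 in all, crops included, and the job is handed in when it is done.

Besides the shell and the picture viewer there is one more tool, called after "Call:" in YAML: its name, and indented under it one key for each argument. send_rows: Moves the arm, as the interface text tells. Its arguments: {"type":"object","properties":{"deltas":{"type":"array","items":{"type":"object","properties":{"dx":{"type":"number"},"dy":{"type":"number"},"dz":{"type":"number"},"rx":{"type":"number"},"ry":{"type":"number"},"rz":{"type":"number"}}}},"jaw":{"type":"number"},"newtons":{"type":"number"}},"required":["deltas"]}

```bash
mkdir -p pics; cat > h.py <<'E'
from bench import r
import numpy as np, cv2
from scipy.spatial.transform import Rotation as R
def grab(n):
    f=r.grab_frame(n); np.savez('pics/%s.npz'%n,**{k:np.array(v) for k,v in f.items()}); return f
def pts(f):
    im=f['frame'];z=np.array(f['z_map']);h,w=z.shape
    fl=h/2/np.tan(np.radians(f['vertical_fov'])/2)
    v,u=np.mgrid[:h,:w]
    P=np.stack([(u-f['cx'])/fl*z,(v-f['cy'])/fl*z,z],-1)
    o=np.array(f['orientation'])
    return P@R.from_rotvec(o).as_matrix().T+np.array(f['xyz'])
E
python3 - <<'E'
from h import *
o=r.get_obs();print({k:np.round(v,3) for k,v in o.items()})
for n in('top','side'):
    f=grab(n);cv2.imwrite('pics/%s1.png'%n,f['frame']);print(n,f['xyz'],f['orientation'],f['vertical_fov'],f['cx'],f['cy'],(f['z_map']>0).mean())
E
```

```text
{'clock': np.float64(0.0), 'joints': array([-1.453,  0.478,  0.022,  1.556, -0.012,  1.109, -0.083]), 'qvel': array([-0.001, -0.001,  0.   ,  0.001, -0.001,  0.003,  0.001]), 'tau': array([-0.0000e+00, -5.9647e+01,  1.6080e+00, -2.8119e+01,  1.2000e-02,
        1.0000e-02, -0.0000e+00]), 'tcp_pos': array([0.151, 0.657, 0.241]), 'orientation': array([-3.540e-01, -3.121e+00,  3.000e-03]), 'contact_force': array([-0.101,  0.588, -0.288]), 'moment': array([ 0.013, -0.007,  0.02 ]), 'gripper_force': np.float64(0.0), 'grip_width': np.float64(0.085)}
top [0.20805258 0.00773798 1.55639809] [-2.05731067  2.15201815 -0.24768922] 45.83985888887951 312.0519416399414 192.24936088361065 0.99618359375
side [-0.04803236 -0.59718985  0.9899617 ] [-2.23410631  0.91661569 -0.34593701] 47.70852991100711 321.3272393898449 198.0867989299858 0.9960859375
```

View pics/top1.png

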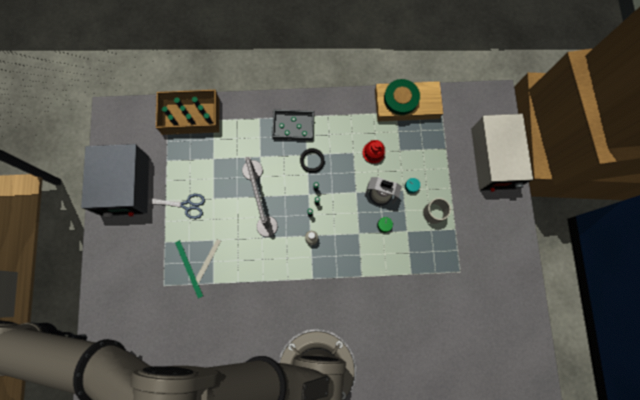

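View pics/side1.png

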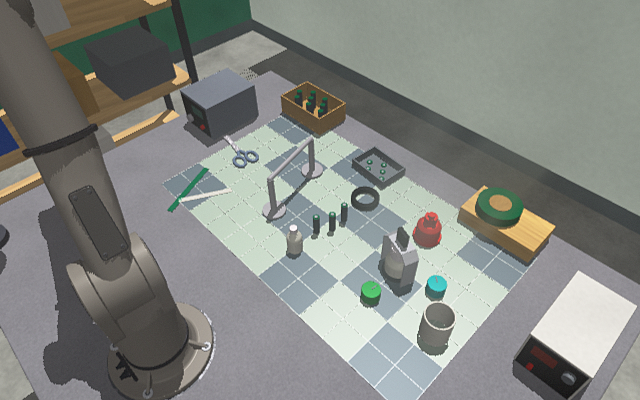

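The top view shows the guard with its dark fin at about (386,184), the rail bar running from (253,170) to (267,227), the cells near (315,200) and the slim bottle at (312,239). In the side view the fin is at about (403,238), with the white bottle under it and the red decoy at (428,228).

```bash
python3 - <<'E'
from h import *
for n in('top','side'):
    f=dict(np.load('pics/%s.npz'%n));P=pts(f);z=P[...,2]
    im=f['frame'];print(n,'bench z',np.median(z[(abs(P[...,0]-.6)<.2)&(abs(P[...,1])<.2)]))
    v,u=np.mgrid[:400,:640]
    def show(name,m):
        q=P[m]
        if len(q)<5:print(name,len(q));return
        c=q.mean(0);w,V=np.linalg.eigh(np.cov(q[:,:2].T));print(name,len(q),c.round(4),'z',np.percentile(q[:,2],[5,95]).round(3),'long axis deg',np.degrees(np.arctan2(V[1,1],V[0,1])).round(1),'std',np.sqrt(w).round(4),'min',q.min(0).round(3),'max',q.max(0).round(3))
    box=(u>355)&(u<410)&(v>165)&(v<210) if n=='top' else (u>375)&(u<425)&(v>215)&(v<300)
    show('fintop',box&(z>.16)&(z<.18))
    show('strip',box&(z>.107)&(z<.124))
    show('fin all',box&(z>.128)&(z<.18))
    rb=(u>235)&(u<285)&(v>155)&(v<240) if n=='top' else (u>260)&(u<325)&(v>130)&(v<220)
    show('bar',rb&(z>.132)&(z<.15))
    show('bar2',rb&(z>.10)&(z<.15))
    for nm,bx in dict(cells=(300,330,178,220),slim=(300,325,225,250),red=(360,390,138,165),tape=(298,328,148,175),tube=(420,455,198,230)).items():
        if n=='top': show(nm,(u>bx[0])&(u<bx[1])&(v>bx[2])&(v<bx[3])&(z>.012))
E
```

```text
top bench z 0.0021728455728080576
fintop 10 [ 0.547  -0.242   0.1619] z [0.16  0.164] long axis deg 56.0 std [0.0031 0.0096] min [ 0.54  -0.254  0.16 ] max [ 0.558 -0.231  0.164]
strip 267 [ 0.5476 -0.2405  0.1154] z [0.108 0.122] long axis deg 70.7 std [0.0127 0.0279] min [ 0.517 -0.29   0.107] max [ 0.582 -0.197  0.124]
fin all 74 [ 0.5475 -0.2409  0.1509] z [0.13  0.162] long axis deg 71.1 std [0.004  0.0104] min [ 0.538 -0.26   0.128] max [ 0.56  -0.225  0.164]
bar 308 [0.551  0.1624 0.1396] z [0.134 0.145] long axis deg -167.0 std [0.0041 0.0627] min [0.449 0.132 0.132] max [0.658 0.194 0.148]
bar2 329 [0.5497 0.162  0.1383] z [0.13  0.145] long axis deg -167.1 std [0.0042 0.0655] min [0.447 0.132 0.102] max [0.658 0.194 0.148]
cells 132 [ 0.5207 -0.019   0.0986] z [0.016 0.07 ] long axis deg 172.3 std [0.0099 0.0664] min [ 0.208 -0.068  0.012] max [0.596 0.008 1.556]
slim 156 [ 0.3968 -0.0039  0.1227] z [0.035 0.096] long axis deg 176.5 std [0.0104 0.0394] min [ 0.208 -0.025  0.015] max [0.43  0.014 1.556]
red 378 [ 0.6815 -0.2241  0.0672] z [0.015 0.093] long axis deg 154.0 st
[... 259 characters left out ...]
4] long axis deg 122.3 std [0.0202 0.053 ] min [ 0.208 -0.449  0.012] max [0.509 0.008 1.556]
side bench z 0.0009783881372551484
fintop 3
strip 360 [ 0.5431 -0.2534  0.1153] z [0.108 0.12 ] long axis deg 82.1 std [0.0108 0.0241] min [ 0.519 -0.292  0.107] max [ 0.571 -0.2    0.124]
fin all 158 [ 0.5475 -0.246   0.1474] z [0.13  0.159] long axis deg 74.2 std [0.0038 0.0112] min [ 0.539 -0.263  0.128] max [ 0.563 -0.226  0.161]
bar 273 [0.5512 0.1589 0.1371] z [0.133 0.141] long axis deg -167.3 std [0.0037 0.0622] min [0.45  0.132 0.132] max [0.662 0.188 0.143]
bar2 404 [0.5458 0.1569 0.1316] z [0.108 0.141] long axis deg -167.3 std [0.004 0.072] min [0.449 0.128 0.1  ] max [0.662 0.189 0.143]
```

Call:
send_rows:
  deltas:
    - {"dx": 36,"dy": -19,"dz": 4,"rz": -6.8}
    - {"dx": 72,"dy": -38,"dz": 8,"rz": -13.6}
    - {"dx": 108,"dy": -57,"dz": 12,"rz": -20.4}
    - {"dx": 144,"dy": -76,"dz": 16,"rz": -27.2}
    - {"dx": 180,"dy": -95,"dz": 20,"rz": -34}
  jaw: 50

```text
$.deltas[0]: bad value
```

Call:
send_rows:
  deltas:
    - {"dx": 27,"dy": -30,"rz": -6.8}
    - {"dx": 54,"dy": -60,"rz": -13.6}
    - {"dx": 81,"dy": -90,"rz": -20.4}
    - {"dx": 108,"dy": -120,"rz": -27.2}
    - {"dx": 135,"dy": -150,"rz": -34}

```text
$.deltas[0]: bad value
```

Call:
send_rows:
  deltas:
    - {"dx": 18,"dy": -36,"rz": -5.5}
    - {"dx": 36,"dy": -72,"rz": -11}
    - {"dx": 54,"dy": -108,"rz": -16.5}
    - {"dx": 70,"dy": -145,"rz": -22}
    - {"dx": 84,"dy": -183,"rz": -27.5}

```text
$.deltas[0]: bad value
```

Call:
send_rows:
  deltas:
    - {"dx": 36,"dy": -19,"dz": 4,"rx": 0,"ry": 0,"rz": -6.8}
    - {"dx": 72,"dy": -38,"dz": 8,"rx": 0,"ry": 0,"rz": -13.6}
    - {"dx": 108,"dy": -57,"dz": 12,"rx": 0,"ry": 0,"rz": -20.4}
    - {"dx": 144,"dy": -76,"dz": 16,"rx": 0,"ry": 0,"rz": -27.2}
    - {"dx": 180,"dy": -95,"dz": 20,"rx": 0,"ry": 0,"rz": -34}
  jaw: 50

```text
clock: 0.52
tcp_pos: [0.3325, 0.5615, 0.2622]
orientation: [-1.259, -2.878, 0.001]
contact_force: [0.3, 0.4, -0.7]
grip_width: 0.05
gripper_force: 0.0
```

Call:
send_rows:
  deltas:
    - {"dx": 27,"dy": -30,"dz": 0,"rx": 0,"ry": 0,"rz": -6.8}
    - {"dx": 54,"dy": -60,"dz": 0,"rx": 0,"ry": 0,"rz": -13.6}
    - {"dx": 81,"dy": -90,"dz": 0,"rx": 0,"ry": 0,"rz": -20.4}
    - {"dx": 108,"dy": -120,"dz": 0,"rx": 0,"ry": 0,"rz": -27.2}
    - {"dx": 135,"dy": -150,"dz": 0,"rx": 0,"ry": 0,"rz": -34}

```text
clock: 0.93
tcp_pos: [0.4669, 0.4111, 0.2621]
orientation: [-2.046, -2.384, 0.001]
contact_force: [1.4, 0.8, -1.0]
grip_width: 0.0498
gripper_force: 0.0
```

Call:
send_rows:
  deltas:
    - {"dx": 18,"dy": -36,"dz": 0,"rx": 0,"ry": 0,"rz": -5.5}
    - {"dx": 36,"dy": -72,"dz": 0,"rx": 0,"ry": 0,"rz": -11}
    - {"dx": 54,"dy": -108,"dz": 0,"rx": 0,"ry": 0,"rz": -16.5}
    - {"dx": 70,"dy": -145,"dz": 0,"rx": 0,"ry": 0,"rz": -22}
    - {"dx": 84,"dy": -183,"dz": 0,"rx": 0,"ry": 0,"rz": -27.5}

```text
clock: 1.35
tcp_pos: [0.5506, 0.2281, 0.262]
orientation: [2.553, 1.831, -0.0]
contact_force: [1.2, 0.7, -0.9]
grip_width: 0.0499
gripper_force: 0.0
```

Call:
send_rows:
  deltas:
    - {"dx": 10,"dy": -40,"dz": 0,"rx": 0,"ry": 0,"rz": 0}
    - {"dx": 16,"dy": -80,"dz": 0,"rx": 0,"ry": 0,"rz": 0}
    - {"dx": 18,"dy": -120,"dz": 0,"rx": 0,"ry": 0,"rz": 0}
    - {"dx": 18,"dy": -160,"dz": 0,"rx": 0,"ry": 0,"rz": 0}
    - {"dx": 18,"dy": -200,"dz": 0,"rx": 0,"ry": 0,"rz": 0}

```text
clock: 1.77
tcp_pos: [0.5676, 0.028, 0.262]
orientation: [-2.548, -1.837, 0.001]
contact_force: [0.2, -0.3, -0.5]
grip_width: 0.0499
gripper_force: 0.0
```

Call:
send_rows:
  deltas:
    - {"dx": -4,"dy": -40,"dz": 0,"rx": 0,"ry": 0,"rz": 0}
    - {"dx": -8,"dy": -80,"dz": 0,"rx": 0,"ry": 0,"rz": 0}
    - {"dx": -12,"dy": -120,"dz": 0,"rx": 0,"ry": 0,"rz": 0}
    - {"dx": -16,"dy": -150,"dz": 0,"rx": 0,"ry": 0,"rz": 0}
    - {"dx": -20,"dy": -180,"dz": 0,"rx": 0,"ry": 0,"rz": 0}

```text
clock: 2.18
tcp_pos: [0.5472, -0.1523, 0.2622]
orientation: [-2.55, -1.835, 0.0]
contact_force: [1.0, 0.3, 0.2]
grip_width: 0.05
gripper_force: 0.0
```

Close look with the wrist camera.

```bash
python3 - <<'E'
from h import *
f=grab('wrist');cv2.imwrite('pics/wrist1.png',f['frame']);P=pts(f);z=P[...,2]
print(f['xyz'],(f['z_map']>0).mean())
near=(np.hypot(P[...,0]-.548,P[...,1]+.242)<.07)
for nm,lo,hi in(('fintop',.165,.175),('fin',.13,.18),('strip',.112,.121)):
    m=(near&(z>lo)&(z<hi));q=P[m]
    if len(q)<5: print(nm,len(q));continue
    (c,s,a)=cv2.minAreaRect(q[:,:2].astype(np.float32)*1000);print(nm,len(q),q.mean(0).round(4),np.median(q[:,2]).round(4),'rect',np.round(c,1),np.round(s,1),round(a,1), np.argwhere(m).mean(0))
print(R.from_rotvec(r.get_obs()['orientation']).as_matrix()[:,1])
E
```

```text
[ 0.5734117  -0.07514136  0.39375947] 0.9958515625
fintop 0
fin 972 [ 0.5522 -0.235   0.1517] 0.1563 rect [ 551.7 -239.6] [36.2 12.4] 70.3 [298.46502058 361.72222222]
strip 2383 [ 0.5525 -0.2313  0.1167] 0.117 rect [ 551.6 -239.5] [75.9 40. ] 70.4 [271.56903063 356.66974402]
[ 0.94585643 -0.32458317  0.0011767 ]
```

View pics/wrist1.png

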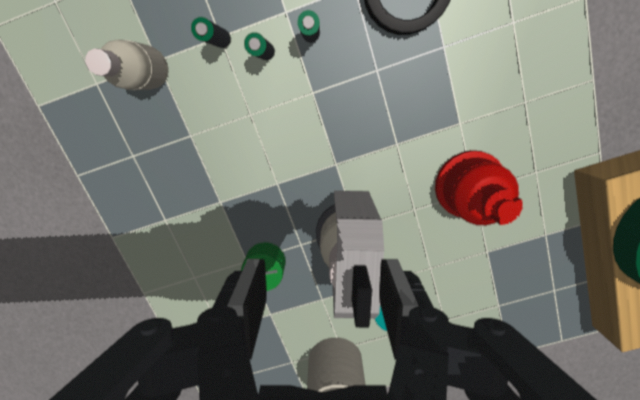

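The wrist view shows the black fin at about (361,295) between the open fingers on the grey strip, with the green and cyan caps low beside it. The fin measures (0.552,-0.240) at 70°, with its top at z 0.157.

Call:
send_rows:
  deltas:
    - {"dx": 2,"dy": -35,"dz": 0,"rx": 0,"ry": 0,"rz": -0.8}
    - {"dx": 4,"dy": -70,"dz": 0,"rx": 0,"ry": 0,"rz": -0.8}
    - {"dx": 4.5,"dy": -87,"dz": -20,"rx": 0,"ry": 0,"rz": -0.8}
    - {"dx": 4.5,"dy": -87,"dz": -55,"rx": 0,"ry": 0,"rz": -0.8}
    - {"dx": 4.5,"dy": -87,"dz": -90,"rx": 0,"ry": 0,"rz": -0.8}

```text
clock: 2.65
tcp_pos: [0.5529, -0.2392, 0.1721]
orientation: [2.562, 1.814, 0.002]
contact_force: [0.0, 1.3, -0.4]
grip_width: 0.0499
gripper_force: 0.0
```

Call:
send_rows:
  deltas:
    - {"dx": 0,"dy": 0,"dz": -18,"rx": 0,"ry": 0,"rz": 0}
    - {"dx": 0,"dy": 0,"dz": -35,"rx": 0,"ry": 0,"rz": 0}
    - {"dx": 0,"dy": 0,"dz": -35,"rx": 0,"ry": 0,"rz": 0}

```text
clock: 2.9
tcp_pos: [0.5503, -0.2356, 0.1335]
orientation: [-2.557, -1.816, 0.007]
contact_force: [-0.4, 0.2, -0.8]
grip_width: 0.05
gripper_force: 0.0
```

Call:
send_rows:
  deltas:
    - {"dx": 0,"dy": 0,"dz": 0,"rx": 0,"ry": 0,"rz": 0}
    - {"dx": 0,"dy": 0,"dz": 0,"rx": 0,"ry": 0,"rz": 0}
    - {"dx": 0,"dy": 0,"dz": 0,"rx": 0,"ry": 0,"rz": 0}
    - {"dx": 0,"dy": 0,"dz": 0,"rx": 0,"ry": 0,"rz": 0}
    - {"dx": 0,"dy": 0,"dz": 0,"rx": 0,"ry": 0,"rz": 0}
  jaw: 0
  newtons: 40

```text
clock: 3.32
tcp_pos: [0.5534, -0.2374, 0.1387]
orientation: [2.56, 1.818, 0.003]
contact_force: [-1.3, 0.8, 5.2]
grip_width: 0.0114
gripper_force: 44.8
```

Call:
send_rows:
  deltas:
    - {"dx": 0,"dy": 0,"dz": 10,"rx": 0,"ry": 0,"rz": 0}
    - {"dx": 0,"dy": 0,"dz": 30,"rx": 0,"ry": 0,"rz": 0}
    - {"dx": 0,"dy": 0,"dz": 55,"rx": 0,"ry": 0,"rz": 0}
    - {"dx": 0,"dy": 0,"dz": 80,"rx": 0,"ry": 0,"rz": 0}
    - {"dx": 0,"dy": 0,"dz": 105,"rx": 0,"ry": 0,"rz": 0}

```text
clock: 3.73
tcp_pos: [0.5522, -0.2371, 0.244]
orientation: [-2.562, -1.818, 0.0]
contact_force: [0.2, -0.2, -1.7]
grip_width: 0.0111
gripper_force: 43.9
```

Call:
send_rows:
  deltas:
    - {"dx": 0,"dy": 0,"dz": 25,"rx": 0,"ry": 0,"rz": 0}
    - {"dx": 0,"dy": 0,"dz": 45,"rx": 0,"ry": 0,"rz": 0}
    - {"dx": 0,"dy": 10,"dz": 60,"rx": 0,"ry": 0,"rz": 0}
    - {"dx": 0,"dy": 30,"dz": 65,"rx": 0,"ry": 0,"rz": 4}
    - {"dx": 0,"dy": 55,"dz": 65,"rx": 0,"ry": 0,"rz": 8}

```text
clock: 4.15
tcp_pos: [0.5526, -0.1839, 0.31]
orientation: [2.426, 1.99, 0.003]
contact_force: [1.0, 0.2, -1.4]
grip_width: 0.0114
gripper_force: 44.1
```

Call:
send_rows:
  deltas:
    - {"dx": 4,"dy": 30,"dz": 0,"rx": 0,"ry": 0,"rz": 5}
    - {"dx": 8,"dy": 65,"dz": 0,"rx": 0,"ry": 0,"rz": 10}
    - {"dx": 11,"dy": 100,"dz": 0,"rx": 0,"ry": 0,"rz": 15}
    - {"dx": 13,"dy": 135,"dz": 0,"rx": 0,"ry": 0,"rz": 20}
    - {"dx": 14,"dy": 170,"dz": 0,"rx": 0,"ry": 0,"rz": 24.5}

```text
clock: 4.57
tcp_pos: [0.5663, -0.0107, 0.3081]
orientation: [1.945, 2.467, 0.001]
contact_force: [0.6, 0.4, -0.9]
grip_width: 0.0113
gripper_force: 44.0
```

Call:
send_rows:
  deltas:
    - {"dx": 0,"dy": 35,"dz": 0,"rx": 0,"ry": 0,"rz": 0}
    - {"dx": -3,"dy": 70,"dz": 0,"rx": 0,"ry": 0,"rz": 0}
    - {"dx": -6,"dy": 105,"dz": 0,"rx": 0,"ry": 0,"rz": 0}
    - {"dx": -10,"dy": 140,"dz": 0,"rx": 0,"ry": 0,"rz": 0}
    - {"dx": -13,"dy": 173,"dz": 0,"rx": 0,"ry": 0,"rz": 0}

```text
clock: 4.98
tcp_pos: [0.5528, 0.1626, 0.308]
orientation: [-1.95, -2.463, -0.0]
contact_force: [0.0, 0.4, -1.0]
grip_width: 0.0111
gripper_force: 43.9
```

```bash
python3 - <<'E'
from h import *
o=r.get_obs();print(o['tcp_pos'],np.degrees(o['joints']).round(),R.from_rotvec(o['orientation']).as_matrix()[:,1:].round(4))
ims=[]
for n in('wrist','side'):
    f=grab(n);P=pts(f);z=P[...,2];ims.append(f['frame'])
    near=(abs(P[...,0]-.55)<.13)&(abs(P[...,1]-.16)<.09)
    for nm,lo,hi in(('bar',.128,.146),('strip',.27,.295),('fin',.30,.34),('legs',.16,.26)):
        m=near&(z>lo)&(z<hi)
        if nm=='bar':m&=(abs((P[...,1]-.161)*.974-(P[...,0]-.5535)*.225)<.02)
        q=P[m]
        if len(q)<5: print(n,nm,len(q));continue
        (c,s,a)=cv2.minAreaRect(q[:,:2].astype(np.float32)*1000);print(n,nm,len(q),q.mean(0).round(4),'rect',np.round(c,1),np.round(s,1),round(a,1))
cv2.imwrite('pics/b.png',np.hstack([cv2.resize(i[:, 120:520] if k else i,(400,400) if k else (400,250))[:250] if not k else i[60:310,200:600] for k,i in enumerate(ims)]))
E
```

```text
[0.55277944 0.16264288 0.30799894] [-43.  15.  25. 100.  -7.  66.  -3.] [[ 9.733e-01  1.000e-04]
 [ 2.296e-01  3.000e-04]
 [ 2.000e-04 -1.000e+00]]
wrist bar 2623 [0.5565 0.1673 0.138 ] rect [555.6 165.9] [217.1  18.1] 12.8
wrist strip 7651 [0.5477 0.1878 0.2827] rect [548.5 184.4] [40.2 47.5] 13.3
wrist fin 7129 [0.5524 0.1682 0.3235] rect [555.2 167.5] [43.4 42.3] 51.5
wrist legs 1519 [0.5429 0.2075 0.2237] rect [542.9 207.5] [40.2  0.7] 13.0
side bar 248 [0.5311 0.1539 0.1361] rect [554.2 161.7] [215.3  16.5] 12.9
side strip 304 [0.5519 0.1491 0.2823] rect [552.  162.2] [44.  94.7] 16.9
side fin 187 [0.5488 0.1585 0.3197] rect [559.1 158.1] [26.7 57.2] 84.7
side legs 535 [0.5512 0.1635 0.2142] rect [553.1 164.5] [ 45.  105.3] 13.5
```

View pics/b.png

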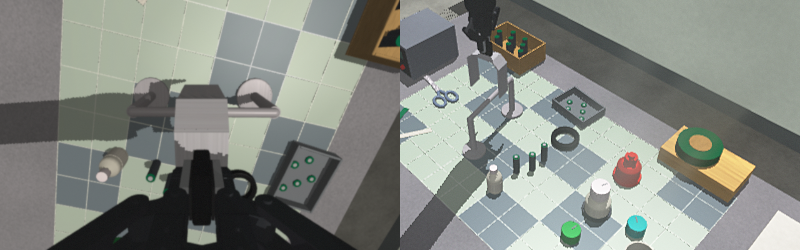

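Left (wrist): the guard is held in the gripper across the bar. Right (side): the guard is upright above the rail with one leg on each side, and the white bottle stands uncovered at about (598,200) with its cap. I'll lower it.

Call:
send_rows:
  deltas:
    - {"dx": 0,"dy": 3,"dz": -25,"rx": 0,"ry": 0,"rz": 0}
    - {"dx": 0,"dy": 3,"dz": -55,"rx": 0,"ry": 0,"rz": 0}
    - {"dx": 0,"dy": 3,"dz": -85,"rx": 0,"ry": 0,"rz": 0}
    - {"dx": 0,"dy": 3,"dz": -110,"rx": 0,"ry": 0,"rz": 0}
    - {"dx": 0,"dy": 3,"dz": -128,"rx": 0,"ry": 0,"rz": 0}

```text
clock: 5.5
tcp_pos: [0.5524, 0.1629, 0.1775]
orientation: [-1.95, -2.462, 0.004]
contact_force: [0.6, 0.1, -0.7]
grip_width: 0.0113
gripper_force: 43.9
```

Call:
send_rows:
  deltas:
    - {"dx": 0,"dy": 0,"dz": -3,"rx": 0,"ry": 0,"rz": 0}
    - {"dx": 0,"dy": 0,"dz": -6,"rx": 0,"ry": 0,"rz": 0}
    - {"dx": 0,"dy": 0,"dz": -9,"rx": 0,"ry": 0,"rz": 0}
    - {"dx": 0,"dy": 0,"dz": -12,"rx": 0,"ry": 0,"rz": 0}
    - {"dx": 0,"dy": 0,"dz": -12,"rx": 0,"ry": 0,"rz": 0}

```text
clock: 5.92
tcp_pos: [0.5541, 0.164, 0.168]
orientation: [1.95, 2.463, 0.002]
contact_force: [-0.0, 0.2, -1.4]
grip_width: 0.0112
gripper_force: 44.0
```

Call:
send_rows:
  deltas:
    - {"dx": 0,"dy": 0,"dz": -1,"rx": 0,"ry": 0,"rz": 0}
    - {"dx": 0,"dy": 0,"dz": -2,"rx": 0,"ry": 0,"rz": 0}
    - {"dx": 0,"dy": 0,"dz": -3,"rx": 0,"ry": 0,"rz": 0}
    - {"dx": 0,"dy": 0,"dz": -3,"rx": 0,"ry": 0,"rz": 0}
    - {"dx": 0,"dy": 0,"dz": -3,"rx": 0,"ry": 0,"rz": 0}

```text
clock: 6.33
tcp_pos: [0.5541, 0.164, 0.1656]
orientation: [1.95, 2.463, 0.002]
contact_force: [-2.7, -0.7, 6.5]
grip_width: 0.0115
gripper_force: 45.3
```

Contact with the bar. Releasing.

Call:
send_rows:
  deltas:
    - {"dx": 0,"dy": 0,"dz": 1,"rx": 0,"ry": 0,"rz": 0}
    - {"dx": 0,"dy": 0,"dz": 1,"rx": 0,"ry": 0,"rz": 0}
    - {"dx": 0,"dy": 0,"dz": 1,"rx": 0,"ry": 0,"rz": 0}
    - {"dx": 0,"dy": 0,"dz": 1,"rx": 0,"ry": 0,"rz": 0}
    - {"dx": 0,"dy": 0,"dz": 1,"rx": 0,"ry": 0,"rz": 0}
  jaw: 50

```text
clock: 6.75
tcp_pos: [0.5536, 0.1639, 0.1652]
orientation: [1.95, 2.463, -0.0]
contact_force: [-0.9, 0.2, -0.4]
grip_width: 0.0502
gripper_force: 0.0
```

Call:
send_rows:
  deltas:
    - {"dx": 0,"dy": 0,"dz": 10,"rx": 0,"ry": 0,"rz": 0}
    - {"dx": 0,"dy": 0,"dz": 30,"rx": 0,"ry": 0,"rz": 0}
    - {"dx": 0,"dy": 0,"dz": 55,"rx": 0,"ry": 0,"rz": 0}
    - {"dx": 0,"dy": 0,"dz": 75,"rx": 0,"ry": 0,"rz": 0}
    - {"dx": 0,"dy": 0,"dz": 85,"rx": 0,"ry": 0,"rz": 0}

```text
clock: 7.17
tcp_pos: [0.5549, 0.164, 0.2536]
orientation: [1.949, 2.461, 0.006]
contact_force: [0.4, 0.2, -0.6]
grip_width: 0.0497
gripper_force: 0.0
```

```bash
python3 - <<'E'
from h import *
f=grab('wrist');P=pts(f);z=P[...,2]
near=(abs(P[...,0]-.55)<.04)&(abs(P[...,1]-.16)<.05)
for nm,lo,hi in(('strip',.137,.150),('fin',.155,.19)):
    q=P[near&(z>lo)&(z<hi)];c=q.mean(0);print(nm,len(q),c.round(4),np.percentile(q[:,2],[5,95]),'normal',np.linalg.svd(q-c,full_matrices=False)[2][2])
g=grab('side');cv2.imwrite('pics/side2.png',g['frame'])
# cap from side view
Q=pts(g);im=cv2.cvtColor(g['frame'],cv2.COLOR_BGR2HSV)
m=(np.hypot(Q[...,0]-.552,Q[...,1]+.24)<.06)&(Q[...,2]>.099)&(Q[...,2]<.11);q=Q[m]
print('cap top',len(q),q.mean(0),cv2.minEnclosingCircle((q[:,:2]*1000).astype(np.float32)))
E
```

```text
strip 5460 [0.5518 0.1714 0.1428] [0.13805646 0.14691914] normal [-0.00729869 -0.04137458  0.99911705]
fin 1317 [0.5555 0.1616 0.1797] [0.16131901 0.18505354] normal [ 0.97470109  0.22348391 -0.00356609]
cap top 263 [ 0.54811647 -0.24480649  0.10368405] ((549.71875, -244.46615600585938), 25.235143661499023)
```

View pics/side2.png

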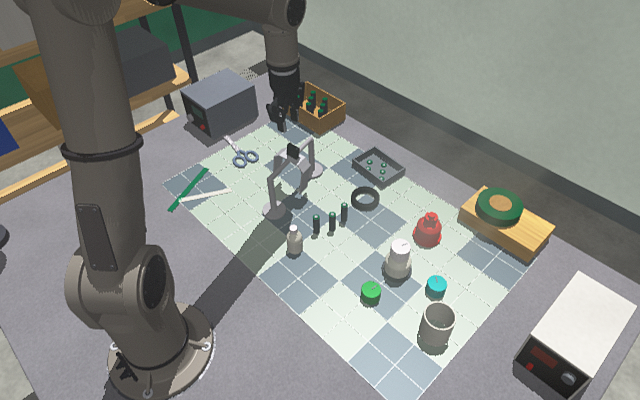

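The guard hangs astride the bar at about (292,165) in the side view, nearly upright. The white cap is at about (400,247). I'll go back to the bottle.

Call:
send_rows:
  deltas:
    - {"dx": 4,"dy": -35,"dz": 5,"rx": 0,"ry": 0,"rz": -4}
    - {"dx": 8,"dy": -70,"dz": 5,"rx": 0,"ry": 0,"rz": -8}
    - {"dx": 11,"dy": -105,"dz": 5,"rx": 0,"ry": 0,"rz": -12}
    - {"dx": 13,"dy": -140,"dz": 5,"rx": 0,"ry": 0,"rz": -16}
    - {"dx": 14,"dy": -175,"dz": 5,"rx": 0,"ry": 0,"rz": -20}
  jaw: 75

```text
clock: 7.68
tcp_pos: [0.5668, -0.0126, 0.254]
orientation: [-2.351, -2.083, 0.003]
contact_force: [-0.0, -0.9, -0.1]
grip_width: 0.0749
gripper_force: 0.0
```

Call:
send_rows:
  deltas:
    - {"dx": -3,"dy": -35,"dz": 0,"rx": 0,"ry": 0,"rz": -4}
    - {"dx": -7,"dy": -70,"dz": 0,"rx": 0,"ry": 0,"rz": -8}
    - {"dx": -12,"dy": -105,"dz": 0,"rx": 0,"ry": 0,"rz": -12}
    - {"dx": -18,"dy": -140,"dz": 0,"rx": 0,"ry": 0,"rz": -17}
    - {"dx": -18,"dy": -140,"dz": 0,"rx": 0,"ry": 0,"rz": -17}

```text
clock: 8.1
tcp_pos: [0.5464, -0.1595, 0.2546]
orientation: [2.642, 1.696, -0.006]
contact_force: [-0.6, -0.4, 1.1]
grip_width: 0.075
gripper_force: 0.0
```

```bash
python3 - <<'E'
from h import *
o=r.get_obs();print(o['tcp_pos'],np.degrees(o['joints']).round())
f=grab('wrist');cv2.imwrite('pics/w3.png',f['frame']);P=pts(f);z=P[...,2]
m=(np.hypot(P[...,0]-.55,P[...,1]+.243)<.05)&(z>.099)&(z<.11);q=P[m]
print('cap top',len(q),q.mean(0).round(4),cv2.minEnclosingCircle((q[:,:2]*1000).astype(np.float32)),np.argwhere(m).mean(0))
E
```

```text
[ 0.54635183 -0.1595216   0.25460923] [-20.  19.  39. 105. -13.  60.  -1.]
cap top 2123 [ 0.5505 -0.2387  0.1039] ((549.8330078125, -240.1597442626953), 24.494178771972656) [265.02967499 363.71219972]
```

View pics/w3.png

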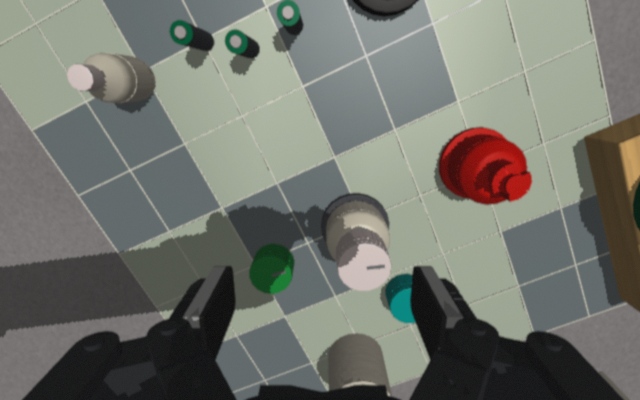

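The wrist view shows the white cap's top at about (364,265), centred between the fingers, with the mark line on it. The green and cyan decoys are low at the sides.

Call:
send_rows:
  deltas:
    - {"dx": 2,"dy": -35,"dz": 0,"rx": 0,"ry": 0,"rz": 0}
    - {"dx": 4,"dy": -70,"dz": 0,"rx": 0,"ry": 0,"rz": 0}
    - {"dx": 4,"dy": -81,"dz": -30,"rx": 0,"ry": 0,"rz": 0}
    - {"dx": 4,"dy": -81,"dz": -65,"rx": 0,"ry": 0,"rz": 0}
    - {"dx": 4,"dy": -81,"dz": -100,"rx": 0,"ry": 0,"rz": 0}

```text
clock: 8.57
tcp_pos: [0.5536, -0.2323, 0.1536]
orientation: [2.631, 1.716, 0.001]
contact_force: [0.7, 1.3, -0.6]
grip_width: 0.0749
gripper_force: 0.0
```

Call:
send_rows:
  deltas:
    - {"dx": 0,"dy": 0,"dz": -30,"rx": 0,"ry": 0,"rz": 0}
    - {"dx": 0,"dy": 0,"dz": -60,"rx": 0,"ry": 0,"rz": 0}
    - {"dx": 0,"dy": 0,"dz": -70,"rx": 0,"ry": 0,"rz": 0}
    - {"dx": 0,"dy": 0,"dz": -70,"rx": 0,"ry": 0,"rz": 0}
    - {"dx": 0,"dy": 0,"dz": -70,"rx": 0,"ry": 0,"rz": 0}

```text
clock: 8.98
tcp_pos: [0.5537, -0.2318, 0.0854]
orientation: [-2.63, -1.718, 0.001]
contact_force: [0.5, -0.8, 0.1]
grip_width: 0.0752
gripper_force: 0.0
```

```bash
python3 - <<'E'
from h import *
o=r.get_obs();print(o['tcp_pos'],o['contact_force'].round(2))
E
```

```text
[ 0.55372021 -0.23175664  0.08535747] [ 0.54 -0.84  0.07]
```

Call:
send_rows:
  deltas:
    - {"dx": -3.5,"dy": -8.5,"dz": 0,"rx": 0,"ry": 0,"rz": 0}
    - {"dx": -3.5,"dy": -8.5,"dz": 0,"rx": 0,"ry": 0,"rz": 0}
    - {"dx": -3.5,"dy": -8.5,"dz": 0,"rx": 0,"ry": 0,"rz": 0}

```text
clock: 9.23
tcp_pos: [0.5506, -0.242, 0.087]
orientation: [2.63, 1.714, 0.003]
contact_force: [-0.5, -0.0, 0.3]
grip_width: 0.0747
gripper_force: 0.0
```

Call:
send_rows:
  deltas:
    - {"dx": 0,"dy": 0,"dz": 0,"rx": 0,"ry": 0,"rz": 0}
    - {"dx": 0,"dy": 0,"dz": 0,"rx": 0,"ry": 0,"rz": 0}
    - {"dx": 0,"dy": 0,"dz": 0,"rx": 0,"ry": 0,"rz": 0}
    - {"dx": 0,"dy": 0,"dz": 0,"rx": 0,"ry": 0,"rz": 0}
    - {"dx": 0,"dy": 0,"dz": 0,"rx": 0,"ry": 0,"rz": 0}
  jaw: 30
  newtons: 60

```text
clock: 9.65
tcp_pos: [0.5505, -0.2405, 0.0859]
orientation: [2.63, 1.717, 0.001]
contact_force: [-1.2, 0.6, 6.0]
grip_width: 0.0462
gripper_force: 60.4
```

Call:
send_rows:
  deltas:
    - {"dx": 0,"dy": 0,"dz": -2,"rx": 0,"ry": 0,"rz": 0}
    - {"dx": 0,"dy": 0,"dz": -4,"rx": 0,"ry": 0,"rz": 0}
    - {"dx": 0,"dy": 0,"dz": -6,"rx": 0,"ry": 0,"rz": 0}
    - {"dx": 0,"dy": 0,"dz": -7,"rx": 0,"ry": 0,"rz": 0}
    - {"dx": 0,"dy": 0,"dz": -7,"rx": 0,"ry": 0,"rz": 0}

```text
clock: 10.07
tcp_pos: [0.5506, -0.2405, 0.0792]
orientation: [2.631, 1.717, 0.002]
contact_force: [-2.1, 1.9, 10.0]
grip_width: 0.0463
gripper_force: 61.1
```

Call:
send_rows:
  deltas:
    - {"dx": 0,"dy": 0,"dz": 0,"rx": 0,"ry": 0,"rz": 4}
    - {"dx": 0,"dy": 0,"dz": 0,"rx": 0,"ry": 0,"rz": 8}
    - {"dx": 0,"dy": 0,"dz": 0,"rx": 0,"ry": 0,"rz": 12}
    - {"dx": 0,"dy": 0,"dz": 0,"rx": 0,"ry": 0,"rz": 16}
    - {"dx": 0,"dy": 0,"dz": 0,"rx": 0,"ry": 0,"rz": 20}

```text
clock: 10.48
tcp_pos: [0.551, -0.2406, 0.0795]
orientation: [2.288, 2.151, 0.002]
contact_force: [-1.5, 1.6, 9.4]
grip_width: 0.0464
gripper_force: 60.9
```

Call:
send_rows:
  deltas:
    - {"dx": 0,"dy": 0,"dz": 0,"rx": 0,"ry": 0,"rz": 5}
    - {"dx": 0,"dy": 0,"dz": 0,"rx": 0,"ry": 0,"rz": 10}
    - {"dx": 0,"dy": 0,"dz": 0,"rx": 0,"ry": 0,"rz": 15}
    - {"dx": 0,"dy": 0,"dz": 0,"rx": 0,"ry": 0,"rz": 20}
    - {"dx": 0,"dy": 0,"dz": 0,"rx": 0,"ry": 0,"rz": 25}

```text
clock: 10.9
tcp_pos: [0.5509, -0.2406, 0.0795]
orientation: [1.767, 2.596, 0.002]
contact_force: [-2.4, 1.9, 8.4]
grip_width: 0.0466
gripper_force: 60.8
```

Call:
send_rows:
  deltas:
    - {"dx": 0,"dy": 0,"dz": 0,"rx": 0,"ry": 0,"rz": 5}
    - {"dx": 0,"dy": 0,"dz": 0,"rx": 0,"ry": 0,"rz": 10}
    - {"dx": 0,"dy": 0,"dz": 0,"rx": 0,"ry": 0,"rz": 15}
    - {"dx": 0,"dy": 0,"dz": 0,"rx": 0,"ry": 0,"rz": 20}
    - {"dx": 0,"dy": 0,"dz": 0,"rx": 0,"ry": 0,"rz": 26}

```text
clock: 11.32
tcp_pos: [0.5507, -0.2405, 0.0795]
orientation: [1.138, 2.927, 0.001]
contact_force: [-3.4, 2.5, 9.6]
grip_width: 0.0463
gripper_force: 60.8
```

Call:
send_rows:
  deltas:
    - {"dx": 0,"dy": 0,"dz": 0,"rx": 0,"ry": 0,"rz": 2}
    - {"dx": 0,"dy": 0,"dz": 0,"rx": 0,"ry": 0,"rz": 2}
    - {"dx": 0,"dy": 0,"dz": 0,"rx": 0,"ry": 0,"rz": 2}

```text
clock: 11.57
tcp_pos: [0.5505, -0.2404, 0.0795]
orientation: [1.093, 2.945, 0.001]
contact_force: [-1.6, 1.5, 9.7]
grip_width: 0.0468
gripper_force: 60.8
```

```bash
python3 - <<'E'
from h import *
o=r.get_obs();print(o['tcp_pos'],o['contact_force'].round(2),o['moment'].round(2),np.degrees(o['joints']).round())
f=grab('wrist');cv2.imwrite('pics/w4.png',f['frame'][150:400,150:550])
f=grab('side');cv2.imwrite('pics/s4.png',cv2.resize(f['frame'][200:320,340:480],None,fx=4,fy=4))
E
```

```text
[ 0.55054919 -0.2404296   0.07945534] [-1.61  1.52  9.67] [ 0.29  0.56 -0.02] [  9.  32.  12. 107.  -9.  41.  75.]
```

View pics/w4.png

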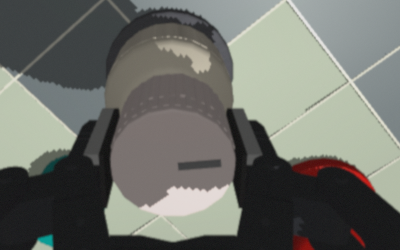

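The mark line at about (200,165) in the crop has the same direction relative to the gripper as before, so the cap turned with the fingers by about 73°. Lifting now.

Call:
send_rows:
  deltas:
    - {"dx": 0,"dy": 0,"dz": 4,"rx": 0,"ry": 0,"rz": 0}
    - {"dx": 0,"dy": 0,"dz": 9,"rx": 0,"ry": 0,"rz": 0}
    - {"dx": 0,"dy": 0,"dz": 16,"rx": 0,"ry": 0,"rz": 0}
    - {"dx": 0,"dy": 0,"dz": 26,"rx": 0,"ry": 0,"rz": 0}
    - {"dx": 0,"dy": 0,"dz": 38,"rx": 0,"ry": 0,"rz": 0}

```text
clock: 12.08
tcp_pos: [0.5496, -0.2404, 0.1166]
orientation: [-1.093, -2.944, 0.0]
contact_force: [-0.1, -0.4, -0.3]
grip_width: 0.0464
gripper_force: 61.5
```

Call:
send_rows:
  deltas:
    - {"dx": 0,"dy": 0,"dz": 14,"rx": 0,"ry": 0,"rz": 0}
    - {"dx": 0,"dy": 0,"dz": 26,"rx": 0,"ry": 0,"rz": 0}
    - {"dx": 0,"dy": 0,"dz": 36,"rx": 0,"ry": 0,"rz": 0}
    - {"dx": 0,"dy": 0,"dz": 40,"rx": 0,"ry": 0,"rz": 0}
    - {"dx": 0,"dy": 0,"dz": 40,"rx": 0,"ry": 0,"rz": 0}

```text
clock: 12.5
tcp_pos: [0.5508, -0.2409, 0.1577]
orientation: [1.093, 2.943, 0.0]
contact_force: [0.5, -0.0, -0.2]
grip_width: 0.0461
gripper_force: 61.5
```

Call:
send_rows:
  deltas:
    - {"dx": 0,"dy": 0,"dz": 0,"rx": 0,"ry": 0,"rz": 0}
    - {"dx": 0,"dy": 0,"dz": 0,"rx": 0,"ry": 0,"rz": 0}
    - {"dx": 0,"dy": 0,"dz": 0,"rx": 0,"ry": 0,"rz": 0}
    - {"dx": 0,"dy": 0,"dz": 0,"rx": 0,"ry": 0,"rz": 0}
    - {"dx": 0,"dy": 0,"dz": 0,"rx": 0,"ry": 0,"rz": 0}

```text
clock: 12.92
tcp_pos: [0.5499, -0.2405, 0.1558]
orientation: [-1.093, -2.944, 0.0]
contact_force: [0.2, -0.8, -1.1]
grip_width: 0.0461
gripper_force: 61.5
```

```bash
python3 - <<'E'
from h import *
o=r.get_obs();print(o['tcp_pos'],o['contact_force'].round(2),np.abs(o['qvel']).max())
f=grab('wrist');P=pts(f);z=P[...,2]
m=(np.hypot(P[...,0]-.5505,P[...,1]+.2405)<.03)&(z>.13)&(f['frame'].min(2)>90);q=P[m]
if len(q):print(len(q),np.percentile(q,[5,50,95],axis=0).round(3))
s=grab('side');cv2.imwrite('pics/s5.png',s['frame'])
E
```

```text
[ 0.54987536 -0.2405415   0.15580647] [ 0.17 -0.75 -1.08] 0.003023401491705215
10668 [[ 0.531 -0.259  0.172]
 [ 0.549 -0.24   0.174]
 [ 0.57  -0.22   0.175]]
```

View pics/s5.png

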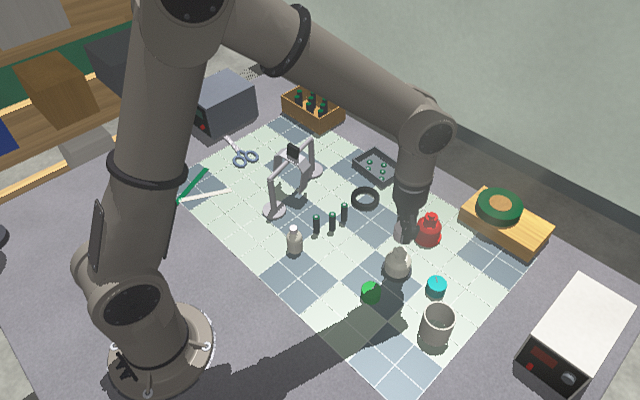

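The cap is held above the open bottle at about (403,232), with its top at z 0.174. The guard still hangs on the bar at (292,165), and the bystanders are undisturbed.

```bash
python3 -c "
from bench import r
print(r.hand_in())"
```

```text
the job is handed in; nothing more can be done
None
```

The job is handed in but returned no verdict; the last pictures show the guard hanging astride the bar, the cap twisted free and held upright about 70 mm above its shut position over the bottle, and the bystanders undisturbed.

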